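Strip down after a rock test: store coils, wipe chips into the sample box, close it

TASK

Clear up after the rock test: slide every wound coil up off its post and stand it flat on the rubber-topped storage block, each with its middle well inside the block's edges and none on top of another; hold the scraper block and wipe all the rock chips off the steel deck into the sample box (do not touch the chips with the fingers), and only then put the lid squarely on the box and press it down until it sits level on the walls with the seal fully home. Stand the scraper back upright on its cork pad, and leave the rock cores, the jar and the wrench where they are.

Things in the scene. Friction and masses are not known exactly. Their poses are not given: they have to be found in the camera images.
- station: Fixed steel strip-down station, 355 x 200 mm from above. Origin on the table, z up. Along its own x: the open grey sample box spans -155 to -45 mm, then a 10 mm gap, then the flat steel deck spans -35 to +200 mm; both centred on y = 0. What is wiped off the deck towards -x drops into the box.
- deck (a point): Centre of the deck's top face (station x = 82.5 mm, 76 mm above the table); axes as the station's. The deck is 200 mm wide (y), with kerbs 10 mm wide and 10 mm high along both long sides (inner faces at y = +-90 mm) and across its far end (inner face at station x = 190 mm); the edge towards the box is open.
- box_floor (a point): Centre of the sample box's inner floor, 6 mm above the table; axes as the station's. The inside is 82 mm (x) by 156 mm (y) and 58 mm deep to the wall tops.
- box_rim (a point): Centre of the sample box's mouth, level with the tops of its walls (64 mm above the table); axes as the station's. Outside the box is 110 mm (x) by 184 mm (y), walls 14 mm thick.
- seal (a joint): Black rubber seal frame along the wall tops of the sample box: 0 = standing 6 mm proud of them, 0.006 m = pressed level with them. It yields to about 10 N (the lid's own 3 to 4 N is not enough), rubs and stays where it is pressed to.
- lid: Flat aluminium lid, 102 mm (its x) by 176 mm (its y) by 10 mm thick, about 0.35 kg; origin at the centre of its underside, z up. On its top centre a black grab bar, 64 mm long along x, 16 mm thick (y), rising from 10 to 46 mm above the underside. On the box its x runs along the station's x (either way round).
- scraper: Scraper block, about 0.3 kg, stands on its foot: white foot 56 mm (x) by 100 mm (y) by 18 mm high, wooden grip on top 24 mm thick (x), 80 mm long (y), from 18 to 64 mm above the underside. Origin at the centre of its underside, z up; its wide face pushes along x.
- pad: Fixed cork pad of the scraper, 90 mm (x) by 110 mm (y) by 4 mm high; origin at the centre of its underside; the scraper's axes run along the pad's when it stands there squarely.
- rack: Fixed grey rack block, 250 mm (x) by 86 mm (y), top 40 mm above the table; origin at the centre of its underside. Three upright steel posts, 24 mm diameter, rise 46 mm above the top at x = -80, 0 and +80 mm, y = 0.
- shelf_block: Fixed plywood storage block with a black rubber top, 260 mm (x) by 110 mm (y), top 40 mm above the table; origin at the centre of its underside, z up.
- coil1: Wound coil on a bobbin with square black end flanges 56 x 56 mm (its x and y are along the flange sides), 36 mm high, square through-hole 32 mm, about 0.14 kg; starts standing on the rack block with a post through it. Origin at the centre of its underside, z up. May be absent (None).
- coil2: Wound coil on a bobbin with square black end flanges 56 x 56 mm (its x and y are along the flange sides), 36 mm high, square through-hole 32 mm, about 0.14 kg; starts standing on the rack block with a post through it. Origin at the centre of its underside, z up. May be absent (None).
- coil3: Wound coil on a bobbin with square black end flanges 56 x 56 mm (its x and y are along the flange sides), 36 mm high, square through-hole 32 mm, about 0.14 kg; starts standing on the rack block with a post through it. Origin at the centre of its underside, z up. May be absent (None).
- chip1: Grey rock chip, about 30 x 25 x 20 mm, 25 g, loose on the deck; origin at the centre of its first underside (it may tumble). May be absent (None).
- chip2: Grey rock chip, about 30 x 25 x 20 mm, 25 g, loose on the deck; origin at the centre of its first underside (it may tumble). May be absent (None).
- chip3: Grey rock chip, about 30 x 25 x 20 mm, 25 g, loose on the deck; origin at the centre of its first underside (it may tumble). May be absent (None).
- chip4: Grey rock chip, about 30 x 25 x 20 mm, 25 g, loose on the deck; origin at the centre of its first underside (it may tumble). May be absent (None).
- chip5: Grey rock chip, about 30 x 25 x 20 mm, 25 g, loose on the deck; origin at the centre of its first underside (it may tumble). May be absent (None).
- core_a: Upright pale rock core, 50 mm diameter, 100 mm high; a bystander, to be left alone.
- core_b: Upright grey rock core, 50 mm diameter, 80 mm high; a bystander, to be left alone.
- wrench: Wrench lying flat; a bystander, to be left alone.
- jar: Closed jar, 60 mm diameter, 85 mm high; a bystander, to be left alone.

How it is judged:
On the way, in this order (a step that is already met when the one before it is completed fails the run):
1. all the rock chips lie inside the sample box (x of chip1 in the frame of box_floor between -0.046 and 0.046 m and y of chip1 in the frame of box_floor between -0.082 and 0.082 m and z of each of chip1, chip2, chip3, chip4, chip5 in the frame of box_floor below 0.054 m and x of chip2 in the frame of box_floor between -0.046 and 0.046 m and y of chip2 in the frame of box_floor between -0.082 and 0.082 m and x of chip3 in the frame of box_floor between -0.046 and 0.046 m and y of chip3 in the frame of box_floor between -0.082 and 0.082 m and x of chip4 in the frame of box_floor between -0.046 and 0.046 m and y of chip4 in the frame of box_floor between -0.082 and 0.082 m and x of chip5 in the frame of box_floor between -0.046 and 0.046 m and y of chip5 in the frame of box_floor between -0.082 and 0.082 m), for 0.2 s.
2. the lid sits squarely and level on the box, the seal pressed home (x of lid in the frame of box_rim between -0.009 and 0.009 m and y of lid in the frame of box_rim between -0.009 and 0.009 m and z of lid in the frame of box_rim below 0.003 m and angle between lid's own z axis and vertical below 0.04 rad and angle between the x axis of lid and the x axis of station, either way round below 0.09 rad and value of joint seal above 0.0042 m), for 0.2 s.
At the end, for the whole second after the job is handed in: All chips in the box; lid centred within 9 mm, square within 0.09 rad, under 3 mm above the walls, seal pressed 4.2 mm or more; coils upright on the rubber top (centre within 115 x 40 mm of its centre); scraper upright on its pad (within 32 x 30 mm); all at rest (all of step 1 and all of step 2 and x of scraper in the frame of pad between -0.032 and 0.032 m and y of scraper in the frame of pad between -0.03 and 0.03 m and z of scraper in the frame of pad between 0 and 0.008 m and angle between each of scraper, coil1, coil2, coil3's own z axis and vertical below 0.08 rad and linear speed of each of scraper, coil1, coil2, coil3, lid below 0.01 m/s and x of coil1 in the frame of shelf_block between -0.115 and 0.115 m and y of coil1 in the frame of shelf_block between -0.04 and 0.04 m and z of coil1 in the frame of shelf_block between 0.036 and 0.044 m and x of coil2 in the frame of shelf_block between -0.115 and 0.115 m and y of coil2 in the frame of shelf_block between -0.04 and 0.04 m and z of coil2 in the frame of shelf_block between 0.036 and 0.044 m and x of coil3 in the frame of shelf_block between -0.115 and 0.115 m and y of coil3 in the frame of shelf_block between -0.04 and 0.04 m and z of coil3 in the frame of shelf_block between 0.036 and 0.044 m); the robot touches nothing.
It fails at once if the fingers touch a rock chip (over 0.5 N) (contact force between the fingers and chip1 above 0.5 N or contact force between the fingers and chip2 above 0.5 N or contact force between the fingers and chip3 above 0.5 N or contact force between the fingers and chip4 above 0.5 N or contact force between the fingers and chip5 above 0.5 N).
It fails at once if a rock core, the jar or the wrench is moved by more than 30 mm (distance of any of core_a, core_b, wrench, jar from where it was at the start of the episode above 0.03 m).
Of coil1, coil2, coil3 only 2 to 3 are there at a start; the rules pass over those that are not, and their reading is None.
Of chip1, chip2, chip3, chip4, chip5 only 3 to 5 are there at a start; the rules pass over those that are not, and their reading is None.
At some moment in a run one of scraper, lid may be knocked a few centimetres aside while the robot is not near it.
Once in a run the grip may slacken for a moment while it holds something.
It also fails if it takes over 208 s, if anything falls off the work surface, if the arm or the gripper's body presses on something with over 40 N, if the wrist force passes 120 N, or if a joint passes its speed limit or range.

ROBOT

A 6-joint arm with a two-finger parallel gripper is mounted at the origin on the work surface. World frame = base frame: x ahead of the robot, y to its left, z up, the work surface at z = 0. Lengths are in m, angles in rad, forces in N, time in s.
With the tool pointing down it reaches from about 0.35 to 0.975 m from the base axis. Payload 7.1 kg.
Tool frame: the origin (TCP) lies between the finger pads; the fingertips stand 11 mm ahead of it and the grasp point (between the pads) lies 8 mm behind it; z points along the fingers, x is the direction in which the jaws open and shut, and the axes are right-handed (so a half turn about z gives the same grasp; the last joint's range is limited). The gripper opens to 88 mm and grips with 3 to 60 N. Pads are 20 mm wide; open, the fingers measure 115 mm over their backs; the gripper's body (75 mm by 178 mm) begins 61 mm behind the grasp point.
Start: joints at [1.14, 0.423, 1.63, -0, 1.089, -0.019], TCP at [0.25, 0.573, 0.234] pointing down, gripper open.
Joint ranges: [-3, 3], [-0.9, 2.11], [0.09, 2.58], [-1.31, 4.45], [0.11, 2.69], [-2.54, 2.54]. Speed limits (rad/s): [2.39, 2.39, 3.01, 3.14, 3.14, 3.14].

INTERFACE

Orientations are given as a 3x3 rotation matrix whose columns are the frame's x, y, z axes.
In Python, from plant import manip, camera, camera_info gives the robot as it stands. Calls block until the motion is done:
- manip.goto(position, orientation): joint-space move of the TCP to a pose.
- manip.move_l(position, rot=None, vel=0.15): straight line of the TCP; rot=None keeps the orientation; vel is the mean speed in m/s.
- manip.goto_joints(angles): joint-space move.
- manip.grip(opening, squeeze=None): finger opening in m; squeeze is the grip in N (None keeps the last); returns when the fingers have stopped.
- manip.wait(seconds).
- manip.solve_ik(position, orientation): joint angles nearest the present ones, or None.
- camera(name): name is "side" or "top" or "wrist"; returns the picture (384x512x3 uint8, blue, green, red); there is no depth.
- camera_info(name): a dict with "fx", "fy", "cx", "cy" (pixels), "dist" ([k1, k2, p1, p2, k3] as OpenCV has them; the pictures are not rectified), "R" (3x3) and "t" (3): a world point X has camera coordinates R X + t. Camera axes: x right, y down, z forward; pixel columns grow to the right and rows downward; lengths in m; the calibration is good to about 2 mm. A picture is of the moment at which its call begins: read the wrist's pose just before it. camera_info takes no time and is no camera call; for the wrist camera it gives the pose at the moment of the call.
A pose or a line that the arm cannot do raises manip.MotionError and nothing moves.
- manip.hand_in(): hands the job in, once; it reports no verdict.
Readings, each from a call of its own:
- manip.read_time_s(): time.
- manip.read_joints(): joint angles.
- manip.read_joint_vel(): joint speeds.
- manip.read_effort(): joint torques, N m.
- manip.read_tool_pos(): TCP position.
- manip.read_orientation(): TCP orientation.
- manip.read_force(): force on the tool from outside, world axes, zero at the start.
- manip.read_ft_torque(): the same for the moment, N m.
- manip.read_finger_gap(): finger opening in m.
Only numpy, scipy, OpenCV 4.12 (cv2) and the standard library are available. Lean on these libraries where they do the work, as an engineer would, in place of code of your own. Each camera call takes 0.05 s, during which the arm holds its last target.

## Working session

There is one attempt and no reset: what is moved stays moved. The work goes in short steps, each a Python script; the robot and the scene stay as the last script left them, time stands still between calls to the robot, and variables do not carry over. Pictures are saved under pics/ and viewed, and the job is handed in when it is done.

```bash
ls; mkdir -p pics; python3 - <<'E'
from plant import manip,camera,camera_info
import cv2
for n in("top","side","wrist"):
    cv2.imwrite(f"pics/a_{n}.png",camera(n)); i=camera_info(n); print(n,i)
print(manip.read_time_s())
E
```

```text
pics
top {'fx': 488.5369556947313, 'fy': 488.5369556947313, 'cx': 254.56529058736808, 'cy': 184.93398480070843, 'dist': array([-0.11009031,  0.        ,  0.        ,  0.        ,  0.        ]), 'R': array([[-0.02841296, -0.99956615, -0.00775991],
       [-0.99548432,  0.02899864, -0.09038835],
       [ 0.09057416,  0.00515667, -0.99587636]]), 't': array([0.0153335 , 0.56896872, 1.52778567])}
side {'fx': 346.6861264505718, 'fy': 346.6861264505718, 'cx': 251.97859461862913, 'cy': 194.76076164858546, 'dist': array([0.00523177, 0.        , 0.        , 0.        , 0.        ]), 'R': array([[ 0.99744634, -0.0706081 , -0.01073788],
       [-0.05295525, -0.63028024, -0.77455959],
       [ 0.04792231,  0.77315025, -0.63240979]]), 't': array([-0.56609999,  0.07252251,  1.02259838])}
wrist {'fx': 339.71829802964055, 'fy': 339.71829802964055, 'cx': 255.0179497104722, 'cy': 197.10123551622044, 'dist': array([-0.08820664,  0.        ,  0.        ,  0.        ,  0.        ]), 'R': array([[ 0.40016694,  0.9164407 , -0.00169185],
       [ 0.88040528, -0.38391804,  0.2783765 ],
       [ 0.25446603, -0.11288658, -0.96047054]]), 't': array([-0.62439479, -0.03426882,  0.39121297])}
0.15
```

View pics/a_top.png

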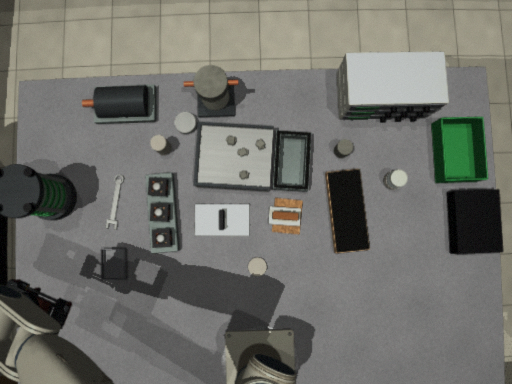

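View pics/a_side.png

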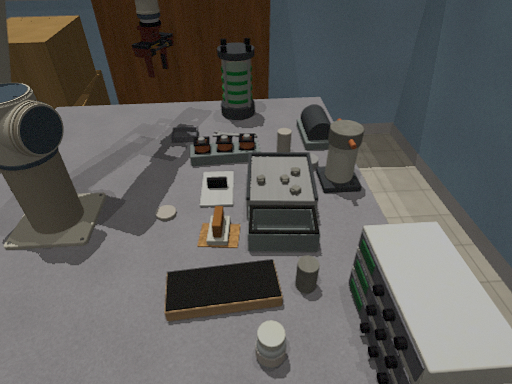

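View pics/a_wrist.png

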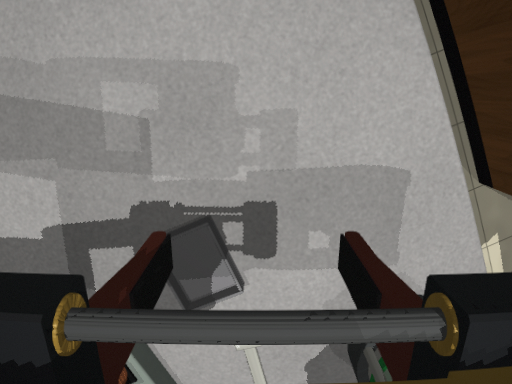

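```bash
python3 - <<'E'
import cv2
t=cv2.imread("pics/a_top.png")
cv2.imwrite("pics/b1.png",cv2.resize(t[110:265,185:385],None,fx=4,fy=3.8,interpolation=cv2.INTER_CUBIC)[:590])
cv2.imwrite("pics/b2.png",cv2.resize(t[110:265,70:270],None,fx=4,fy=3.8,interpolation=cv2.INTER_CUBIC)[:590])
E
```

```text
(no output)
```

View pics/b1.png

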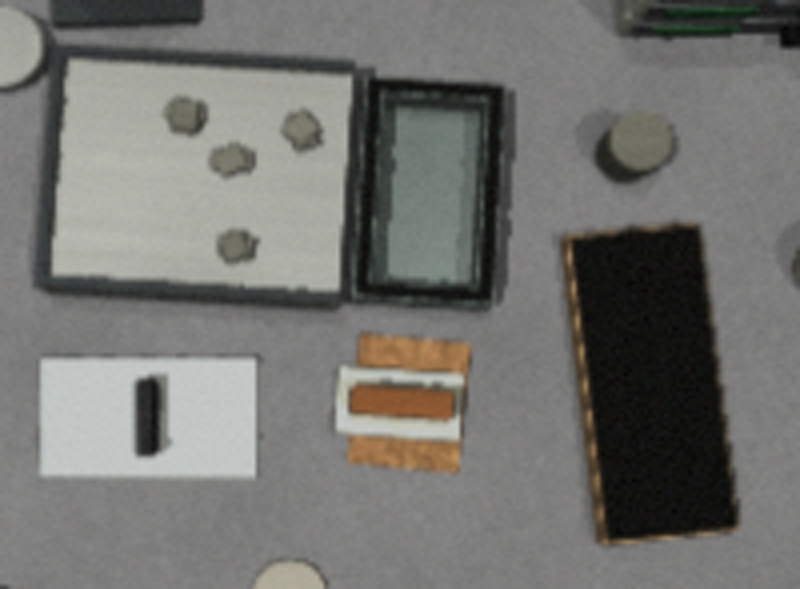

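View pics/b2.png

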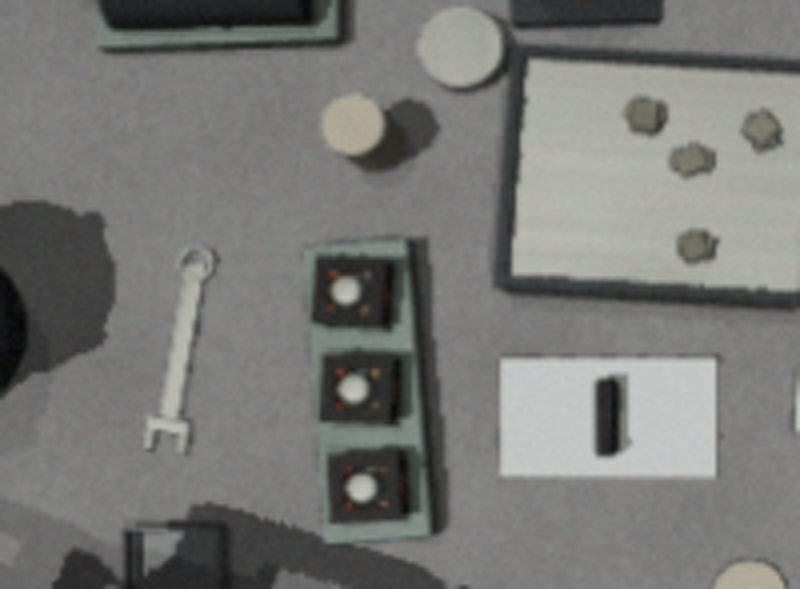

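```bash
cat > h.py <<'E'
import numpy as np, cv2
from scipy.optimize import least_squares
def K(i): return np.array([[i['fx'],0,i['cx']],[0,i['fy'],i['cy']],[0,0,1]])
def proj(P,i):
    return cv2.projectPoints(np.asarray(P,float).reshape(-1,1,3),cv2.Rodrigues(i['R'])[0],i['t'],K(i),i['dist'])[0].reshape(-1,2)
def ray(uv,z,i):
    n=cv2.undistortPoints(np.asarray(uv,float).reshape(-1,1,2),K(i),i['dist']).reshape(-1,2)
    d=np.c_[n,np.ones(len(n))]@i['R']; c=-i['R'].T@i['t']
    return c+d*((z-c[2])/d[:,2])[:,None]
def place(p,L):
    c,s=np.cos(p[2]),np.sin(p[2]); L=np.asarray(L,float)
    return np.c_[p[0]+c*L[:,0]-s*L[:,1],p[1]+s*L[:,0]+c*L[:,1],L[:,2]]
def fit(L,uv,i,yaw0):
    uv=np.asarray(uv,float); L=np.asarray(L,float)
    m=ray(uv,L[:,2].mean(),i).mean(0)
    r=least_squares(lambda p:(proj(place(p,L),i)-uv).ravel(),[m[0],m[1],yaw0])
    return r.x,np.sqrt((r.fun**2).mean())
def down(yaw):  # jaw x at yaw, z down
    c,s=np.cos(yaw),np.sin(yaw)
    return np.array([[c,s,0],[s,-c,0],[0,0,-1.]])
E
cat > m1.py <<'E'
from h import *
from plant import camera_info
i=camera_info("top")
b1=lambda a:np.c_[185+(np.array(a)[:,0]+.5)/4-.5,110+(np.array(a)[:,1]+.5)/3.8-.5]
b2=lambda a:np.c_[70+(np.array(a)[:,0]+.5)/4-.5,110+(np.array(a)[:,1]+.5)/3.8-.5]
h=np.pi/2
print("station outer",fit([(.2,-.1,.086),(-.035,-.1,.086),(.2,.1,.086),(-.035,.1,.086)],b1([(58,47),(355,65),(40,290),(338,303)]),i,h))
print("station inner",fit([(.19,-.09,.08),(-.035,-.09,.08),(.19,.09,.08),(-.035,.09,.08)],b1([(67,58),(352,72),(50,276),(340,290)]),i,h))
print("box",fit([(-.045,-.092,.064),(-.155,-.092,.064),(-.045,.092,.064),(-.155,.092,.064)],b1([(374,79),(503,86),(353,299),(492,303)]),i,h))
print("lid",fit([(.051,.088,.01),(.051,-.088,.01),(-.051,-.088,.01),(-.051,.088,.01)],b1([(40,357),(257,357),(257,477),(40,477)]),i,0))
print("scr",fit([(.028,.05,.022),(.028,-.05,.022),(-.028,-.05,.022),(-.028,.05,.022)],b1([(338,366),(465,372),(462,440),(336,432)]),i,0))
print("grip",fit([(.012,.04,.068),(.012,-.04,.068),(-.012,-.04,.068),(-.012,.04,.068)],b1([(350,386),(454,389),(453,418),(349,415)]),i,0))
print("pad",fit([(.045,-.055,.004),(-.045,-.055,.004),(-.045,.055,.004),(.045,.055,.004)],b1([(360,335),(470,341),(461,471),(348,466)]),i,h))
print("shelf",fit([(.13,.055,.04),(.13,-.055,.04),(-.13,-.055,.04),(-.13,.055,.04)],b1([(568,238),(700,226),(738,527),(607,540)]),i,0))
print("rack",fit([(.125,.043,.04),(.125,-.043,.04),(-.125,-.043,.04),(-.125,.043,.04)],b2([(308,243),(407,240),(430,534),(326,541)]),i,0))
L=lambda:[(.028,.028,.076),(.028,-.028,.076),(-.028,-.028,.076),(-.028,.028,.076)]
print("coilA",fit(L(),b2([(315,256),(392,259),(388,327),(312,322)]),i,0))
print("coilB",fit(L(),b2([(324,350),(402,354),(398,422),(320,418)]),i,0))
print("coilC",fit(L(),b2([(329,448),(408,450),(404,521),(326,519)]),i,0))
print("posts",ray(b2([(346,291),(354,388),(361,488)]),.086,i))
ch=ray(b1([(186,116),(302,131),(232,160),(237,246)]),.09,i); print("chips",ch)
print("jar,cores",ray(b1([(640,142)]),.08,i),ray(b2([(355,126)]),.1,i),ray([[396,179]],.085,i))
E
python3 m1.py
```

```text
station outer (array([ 0.64838033, -0.02279489,  1.48237629]), np.float64(0.7662120283358156))
station inner (array([ 0.65165891, -0.0211218 ,  1.4869699 ]), np.float64(0.2879949544375694))
box (array([ 0.65029006, -0.02145956,  1.47408335]), np.float64(0.8492295645721262))
lid (array([ 0.46325022,  0.10722248, -0.02651746]), np.float64(0.2793515414557448))
scr (array([ 0.46930808, -0.09375356, -0.08313894]), np.float64(0.16099821580472026))
grip (array([ 0.46844941, -0.09220882, -0.0603261 ]), np.float64(0.06220426308263475))
pad (array([ 0.46902479, -0.10235222,  1.47233315]), np.float64(0.256877006571399))
shelf (array([ 0.47987845, -0.29271218,  0.07640103]), np.float64(1.146310707821857))
rack (array([0.49112017, 0.2948588 , 0.05005901]), np.float64(0.7757643863533962))
coilA (array([ 0.56943234,  0.29892505, -0.07183746]), np.float64(0.48885048626544797))
coilB (array([ 0.49189355,  0.29262782, -0.07436595]), np.float64(0.5553091474652737))
coilC (array([ 0.41221793,  0.28931287, -0.05615598]), np.float64(0.5748916528921579))
posts [[0.56857517 0.3012888  0.086     ]
 [0.48996942 0.29599939 0.086     ]
 [0.40961371 0.29174522 0.086     ]]
chips [[ 0.70379885  0.06683104  0.09      ]
 [ 0.68879982 -0.02203408  0.09      ]
 [ 0.66668162  0.03235761  0.09      ]
 [ 0.59668696  0.0303542   0.09      ]]
jar,cores [[ 0.67414735 -0.28374613  0.08      ]] [[0.70099113 0.29028555 0.1       ]] [[ 0.56945968 -0.43788108  0.085     ]]
```

```bash
cat > p2.py <<'E'
from h import *
from plant import manip
np.set_printoptions(precision=3,suppress=True)
S=np.array([.650,-.0217]);y=1.482
sx=np.array([np.cos(y),np.sin(y)]);sy=np.array([-sx[1],sx[0]])
for n,p,ys in [("scr",(.4685,-.093,.2),(-.07,-.07+np.pi)),("wipeA",(*(S+.15*sx-.02*sy),.15),(y,y-np.pi)),("wipeend",(*(S-.05*sx-.02*sy),.15),(y,y-np.pi)),
  ("lid",(.463,.107,.1),(-.026+np.pi/2,-.026-np.pi/2)),("lidbox",(*(S-.1*sx),.1),(y+np.pi/2,y-np.pi/2)),("coilA",(.569,.3,.1),(-.07,-.07+np.pi)),("coilC",(.41,.29,.1),(-.07,-.07+np.pi)),("shelf",(.55,-.287,.1),(-.07,-.07+np.pi))]:
    for yy in ys: print(n,round(yy,2),manip.solve_ik(p,down(yy)))
E
python3 p2.py
```

```text
scr -0.07 [-0.221  0.255  1.976 -0.     0.91  -0.151]
scr 3.07 None
wipeA 1.48 [ 0.165  0.616  1.516 -0.     1.01  -1.317]
wipeA -1.66 [ 0.165  0.616  1.516 -0.     1.01   1.825]
wipeend 1.48 [-0.127  0.582  1.579 -0.     0.981 -1.609]
wipeend -1.66 [-0.127  0.582  1.579 -0.     0.981  1.532]
lid 1.54 [ 0.202  0.425  2.041 -0.     0.676 -1.343]
lid -1.6 [ 0.202  0.425  2.041 -0.     0.676  1.799]
lidbox 3.05 None
lidbox -0.09 [-0.205  0.626  1.641 -0.     0.875 -0.116]
coilA -0.07 [ 0.467  0.615  1.663 -0.     0.864  0.537]
coilA 3.07 None
coilC -0.07 [ 0.592  0.454  1.983 -0.     0.704  0.662]
coilC 3.07 [ 0.592  0.454  1.983 -0.     0.704 -2.48 ]
shelf -0.07 [-0.5    0.588  1.717 -0.     0.837 -0.43 ]
shelf 3.07 None
```

```bash
python3 - <<'E'
from h import *
from plant import manip,camera,camera_info
t0=manip.read_time_s()
manip.goto((.4685,-.093,.2),down(-.07))
print(manip.read_time_s()-t0)
i=camera_info("wrist"); im=camera("wrist"); cv2.imwrite("pics/c1.png",im)
np.save("c1.npy",i,allow_pickle=True)
print(-i['R'].T@i['t'],i['R'][2])
print(proj(place((.4685,-.093,-.07),[(.012,.04,.068),(.012,-.04,.068),(-.012,-.04,.068),(-.012,.04,.068)]),i))
E
```

```text
2.4917000000000002
[ 0.47452854 -0.01612781  0.35119408] [-0.01958218 -0.27839924 -0.9602658 ]
[[268.74649767 145.00092532]
 [267.65047515 234.33908879]
 [240.91770018 234.30515721]
 [239.92964171 144.96767123]]
```

View pics/c1.png

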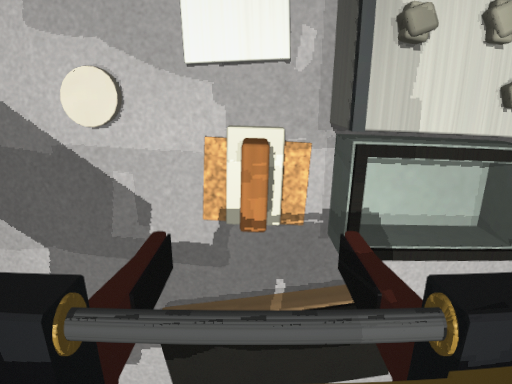

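```bash
python3 - <<'E'
from h import *
from plant import manip,camera,camera_info
i=np.load("c1.npy",allow_pickle=True).item()
G=[(.012,.04,.068),(.012,-.04,.068),(-.012,-.04,.068),(-.012,.04,.068)]
p,e=fit(G,[(269,139),(266,231),(241,231),(243,139)],i,-.07); print(p,e)
q,e=fit([(.045,-.055,.004),(-.045,-.055,.004),(-.045,.055,.004),(.045,.055,.004)],[(311,143),(304,223),(203,219),(205,137)],i,1.47);print("pad",q,e)
p=np.array([(p[0]+.4685)/2,(p[1]-.0922)/2,(p[2]-.065)/2]); print(p)
manip.grip(.06)
R=down(p[2])
manip.move_l((p[0],p[1],.09),R)
manip.move_l((p[0],p[1],.048),vel=.06)
manip.grip(0.0,60)
print(manip.read_finger_gap(),manip.read_tool_pos(),manip.read_force())
manip.move_l((p[0],p[1],.16))
print(manip.read_finger_gap(),manip.read_force(),manip.read_time_s())
im=camera("wrist"); cv2.imwrite("pics/c2.png",im)
np.save("grasp.npy",p)
E
```

```text
[ 0.46914062 -0.08882804 -0.09355152] 1.1412061243799307
pad [ 0.46940127 -0.1002942   1.45057613] 0.8727687162809817
[ 0.46882031 -0.09051402 -0.07927576]
0.023795789912641415 [ 0.46863449 -0.0904596   0.04807814] [-0.86099322  0.0641016   3.07759804]
0.023625241114218095 [ 0.48605494  0.43675898 -2.77950898] 6.6
```

View pics/c2.png

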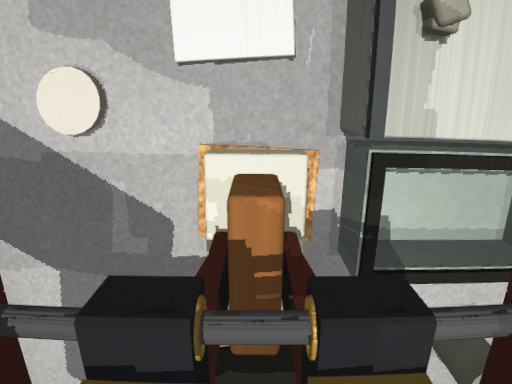

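```bash
cat >> h.py <<'E'
S=np.array([.6505,-.0217]);SY=1.482
def st(x,y,z):
    c,s=np.cos(SY),np.sin(SY); return (S[0]+c*x-s*y,S[1]+s*x+c*y,z)
E
python3 - <<'E'
from h import *
from plant import manip,camera,camera_info
R=down(SY)
manip.goto(st(.15,-.03,.2),R)
manip.move_l(st(.15,-.03,.13),vel=.15)
manip.move_l(st(.15,-.03,.1215),vel=.04)
print(manip.read_force(),manip.read_finger_gap(),manip.read_time_s())
for x in (.1,.05,0,-.03,-.05):
    manip.move_l(st(x,-.03,.1215),vel=.1); print(x,manip.read_force(),manip.read_finger_gap())
cv2.imwrite("pics/d0.png",camera("wrist"))
manip.move_l(st(-.05,-.03,.19),vel=.2)
cv2.imwrite("pics/d1.png",camera("wrist"));cv2.imwrite("pics/d2.png",camera("top"))
print(manip.read_time_s())
E
python3 -c "
import cv2;a=cv2.imread('pics/d0.png');b=cv2.imread('pics/d1.png');c=cv2.imread('pics/d2.png')[100:250,150:350]
import numpy as np
cv2.imwrite('pics/d3.png',np.hstack([cv2.resize(a,(400,300)),cv2.resize(c,(400,300),interpolation=cv2.INTER_CUBIC)]))"
```

```text
[-0.25560612 -0.20367677 -2.57239541] 0.023898309819000273 8.825
0.1 [ 0.16486957  0.36234852 -1.97224047] 0.02384419900682035
0.05 [ 0.22478865  0.90637084 -2.19187716] 0.02412840905125915
0 [-0.65934248  0.01408366 -2.33924385] 0.023792388503927394
-0.03 [-0.42611499  0.27425901 -2.27331553] 0.02391209888933921
-0.05 [-0.03412961 -0.35349924 -2.19983924] 0.023771092091118252
12.2167
```

View pics/d3.png

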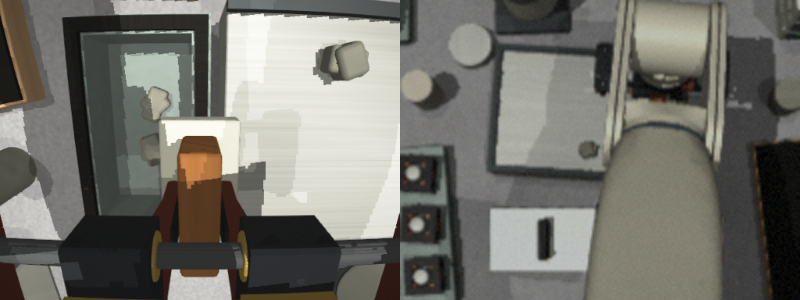

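View pics/d1.png

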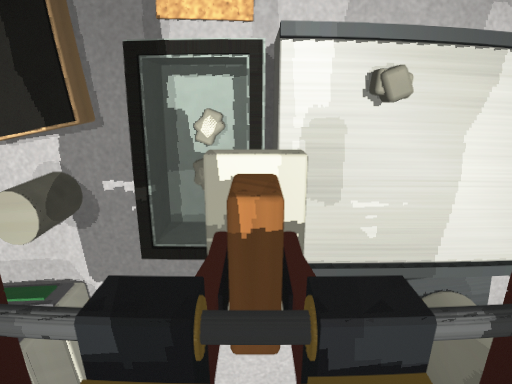

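```bash
python3 - <<'E'
from h import *
from plant import manip,camera,camera_info
manip.move_l(st(.13,.036,.19),vel=.25)
manip.move_l(st(.13,.036,.13),vel=.15)
manip.move_l(st(.13,.036,.1215),vel=.04)
for x in (.05,-.02,-.05):
    manip.move_l(st(x,.036,.1215),vel=.1); print(x,manip.read_force(),manip.read_finger_gap())
manip.move_l(st(-.05,.036,.19),vel=.2)
manip.goto(st(.06,.0,.26),down(SY))
cv2.imwrite("pics/e1.png",camera("wrist"));cv2.imwrite("pics/e2.png",camera("side"))
print(manip.read_time_s())
E
```

```text
0.05 [ 0.27504214  0.7197925  -2.92194929] 0.02388495331000495
-0.02 [-0.38923986  0.37572746 -2.81276889] 0.02357733768675208
-0.05 [ 0.00992498  0.14502052 -2.49735727] 0.02375943369862991
17.4833
```

View pics/e1.png

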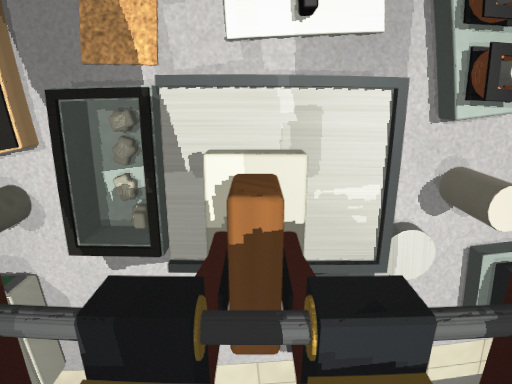

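View pics/e2.png

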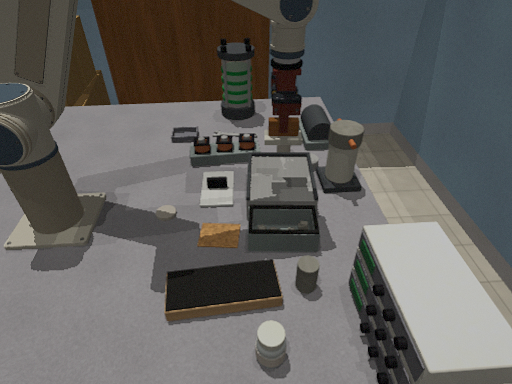

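```bash
python3 - <<'E'
from h import *
from plant import manip,camera,camera_info
px,py=.4692,-.1013
manip.goto((px,py,.14),down(1.465))
manip.move_l((px,py,.056),vel=.12)
f0=manip.read_force()[2]
z=.052
while z>.044:
    manip.move_l((px,py,z),vel=.03); f=manip.read_force()[2]
    if f-f0>2: break
    z-=.001
print(z,f,f0)
manip.grip(.06)
manip.move_l((px,py,.16),vel=.2)
manip.goto((.463,.107,.2),down(-.026-np.pi/2+np.pi))
i=camera_info("wrist");np.save("f1.npy",i,allow_pickle=True)
cv2.imwrite("pics/f1.png",camera("wrist"));cv2.imwrite("pics/f2.png",camera("side"))
print(manip.read_time_s())
E
```

```text
0.047999999999999994 -0.14446223208998982 -2.3822151507897833
23.0417
```

View pics/f1.png

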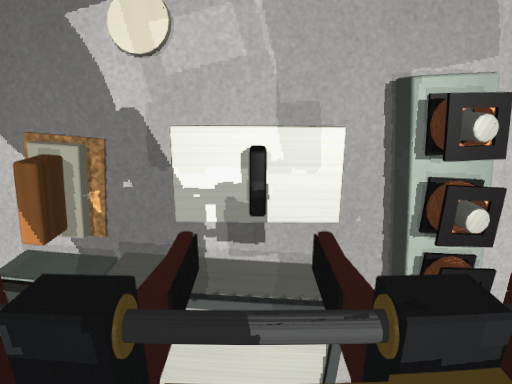

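View pics/f2.png

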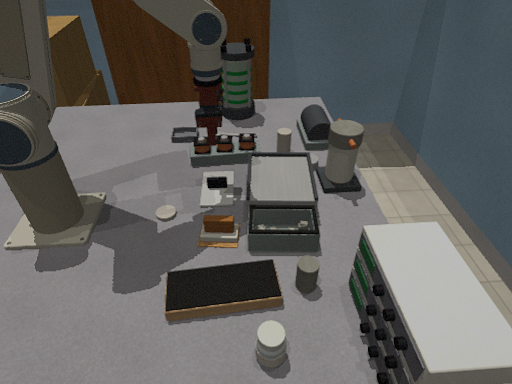

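```bash
python3 - <<'E'
from h import *
i=np.load("f1.npy",allow_pickle=True).item()
print(fit([(-.051,-.088,.01),(-.051,.088,.01),(.051,.088,.01),(.051,-.088,.01)],[(171,126),(345,127),(339,223),(174,222)],i,0))
print(fit([(-.032,-.008,.046),(-.032,.008,.046),(.032,.008,.046),(.032,-.008,.046)],[(251,146),(266,147),(266,216),(249,216)],i,0))
h=np.pi/2
# station via e1 unavailable pose; pad & scraper
print("pad",fit([(.045,-.055,.004),(-.045,-.055,.004),(.045,.055,.004),],[(104,139) ,(25,133),(103,239)][:3],i,h) if 0 else "")
E
```

```text
(array([ 0.46273174,  0.1086083 , -0.03333326]), np.float64(0.9039364491359941))
(array([ 0.46024386,  0.10909823, -0.0384539 ]), np.float64(1.000364277628481))
pad
```

```bash
python3 - <<'E'
from h import *
from plant import manip,camera,camera_info
manip.goto(st(-.1,0,.26),down(SY-np.pi/2))
i=camera_info("wrist");np.save("g1.npy",i,allow_pickle=True)
im=camera("wrist");cv2.imwrite("pics/g1.png",im)
B=[(-.045,-.092,.064),(-.155,-.092,.064),(-.045,.092,.064),(-.155,.092,.064),(-.059,-.078,.064),(-.141,-.078,.064),(-.059,.078,.064),(-.141,.078,.064),(-.035,.1,.086),(-.035,-.1,.086)]
print(proj(place((*S,SY),B),i).round(1))
E
```

```text
[[347.  121.8]
 [339.7 224.3]
 [164.6 121.6]
 [171.6 224. ]
 [332.5 135.6]
 [327.8 212.2]
 [179.  135.4]
 [183.5 211.9]
 [149.5 112.4]
 [362.1 112.7]]
```

View pics/g1.png

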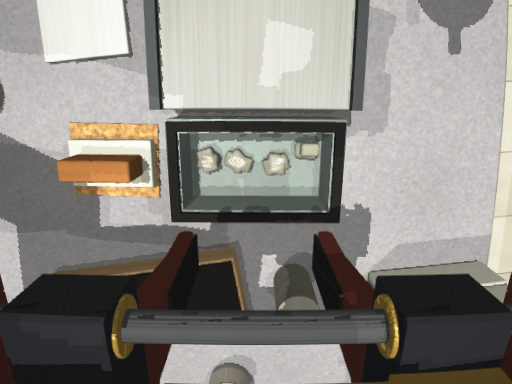

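```bash
sed -i 's/^S=np.*;SY/S=np.array([.6505,-.0200]);SY/' h.py; python3 - <<'E'
from h import *
from plant import manip,camera,camera_info
p=(.4622,.1083); yw=-.032+np.pi/2
manip.goto((*p,.15),down(yw))
i=camera_info("wrist"); im=camera("wrist"); cv2.imwrite("pics/h0.png",im)
manip.grip(.05)
manip.move_l((*p,.06)); manip.move_l((*p,.027),vel=.05)
print(manip.read_force())
manip.grip(0,60)
print(manip.read_finger_gap(),manip.read_tool_pos())
manip.move_l((*p,.2),vel=.15)
print(manip.read_finger_gap(),manip.read_force(),manip.read_time_s())
cv2.imwrite("pics/h1.png",camera("wrist"))
E
```

```text
[-0.18773487 -1.1148658  -0.48321335]
0.015932897792555342 [0.46230167 0.10833176 0.0271289 ]
0.01564326941324911 [ 0.01224994 -0.2891945  -3.76741778] 29.35
```

View pics/h1.png

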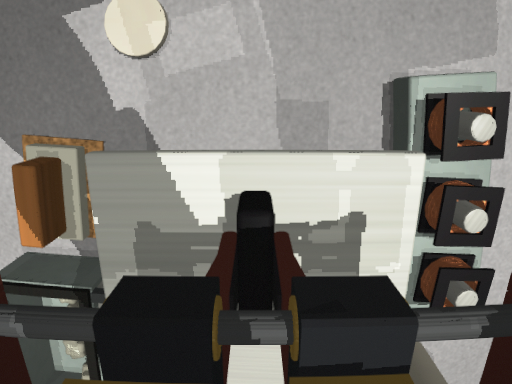

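```bash
python3 - <<'E'
from h import *
from plant import manip,camera,camera_info
i=camera_info("wrist"); print(manip.read_tool_pos())
print(proj(place((.4623,.1083,-.032),[(-.051,-.088,.183),(-.051,.088,.183),(-.032,-.008,.219),(-.032,.008,.219)]),i))
manip.goto(st(-.1,0,.2),down(SY-np.pi/2))
print(manip.read_finger_gap(),manip.read_force())
manip.move_l(st(-.1,0,.115),vel=.12)
print(manip.read_finger_gap(),manip.read_force())
cv2.imwrite("pics/i1.png",camera("wrist"));cv2.imwrite("pics/i2.png",camera("side"));i=camera_info("wrist")
B=[(-.045,-.092,.064),(-.155,-.092,.064),(-.045,.092,.064),(-.155,.092,.064)]
print(proj(place((*S,SY),B),i).round(1))
print(proj(place((*st(-.1,0,0)[:2],SY),[(.051,-.088,.098),(.051,.088,.098)]),i).round(1))
E
```

```text
[0.46155726 0.1081574  0.19910628]
[[ 81.84099924 154.01460123]
 [428.83161653 154.09328591]
 [235.67212647 212.72634878]
 [274.88918281 212.73905882]]
0.015933661671149752 [ 0.25129341 -0.08012523 -3.18038569]
0.015682464101481795 [-0.11660092  0.44946644 -2.91271951]
[[405.  137.5]
 [385.  296.7]
 [100.9 137.5]
 [121.3 296.8]]
[[424.4 152.7]
 [ 80.9 152.8]]
```

View pics/i1.png

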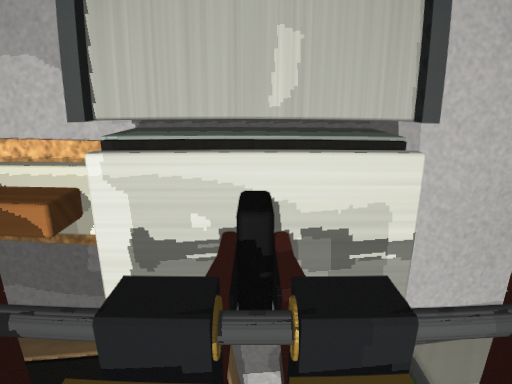

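View pics/i2.png

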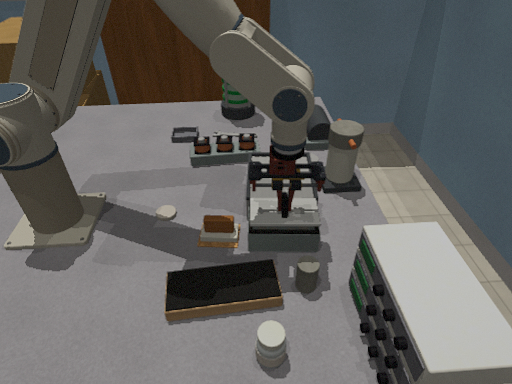

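```bash
python3 - <<'E'
from h import *
from plant import manip,camera,camera_info
manip.move_l(st(-.1,0,.102),vel=.05)
z=.100
while z>.082:
    manip.move_l(st(-.1,0,z),vel=.02); f=manip.read_force(); print(round(z,4),f.round(1),manip.read_tool_pos()[2].round(4),manip.read_ft_torque().round(2))
    if f[2]>45: break
    z-=.001
print(manip.read_finger_gap(),manip.read_time_s())
cv2.imwrite("pics/j1.png",camera("wrist"))
E
```

```text
0.1 [-0.  -0.7 -3.3] 0.0999 [-0.1   0.07  0.04]
0.099 [-0.   0.7 -3.4] 0.099 [-0.06  0.04  0.02]
0.098 [ 0.5  0.2 -3.4] 0.098 [-0.05  0.08  0.02]
0.097 [-0.2 -0.1 -2. ] 0.0971 [-0.13 -0.02  0.02]
0.096 [-2.3  0.4  4.9] 0.0966 [-0.03  0.46  0.04]
0.095 [-1.7  0.5  4.2] 0.0956 [0.02 0.52 0.04]
0.094 [-1.3  0.7  4.9] 0.0946 [0.09 0.48 0.01]
0.093 [-1.7 -0.1  5.3] 0.0936 [ 0.04  0.49 -0.02]
0.092 [-1.6  0.2  6.5] 0.0926 [-0.01  0.48  0.03]
0.091 [-2.3  0.3  5.5] 0.0916 [ 0.02  0.45 -0.  ]
0.09 [-3.5  0.3  9.5] 0.0911 [ 0.08  0.79 -0.01]
0.089 [-7.7  2.  16.6] 0.0911 [0.15 1.26 0.05]
0.088 [-8.7  1.5 24.7] 0.0911 [ 0.28  1.79 -0.03]
0.087 [-12.4   2.9  32.2] 0.0911 [ 0.41  2.36 -0.08]
0.086 [-16.4   3.4  40.9] 0.0911 [ 0.48  2.89 -0.05]
0.085 [-19.3   3.2  47.7] 0.0911 [ 0.57  3.42 -0.04]
0.01599175641980035 35.8833
```

View pics/j1.png

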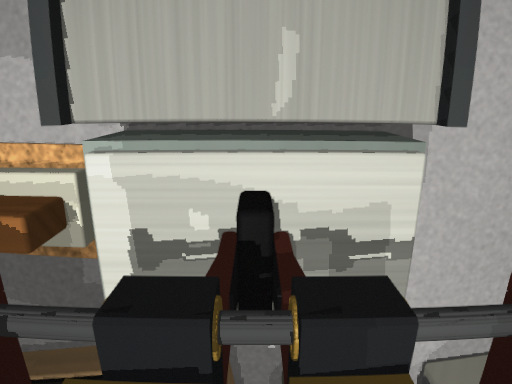

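Seal travelled the full 6 mm (contact at TCP z 0.097, hard stop at 0.0911). Release and go on to the coils, looking from above first.

```bash
python3 - <<'E'
from h import *
from plant import manip,camera,camera_info
manip.move_l(st(-.1,0,.0905),vel=.03)
print(manip.read_force())
manip.grip(.04)
manip.move_l(st(-.1,0,.26),vel=.2)
cv2.imwrite("pics/k0.png",camera("wrist"))
i=camera_info("wrist")
B=[(-.045,-.092,.064),(-.155,-.092,.064),(-.045,.092,.064),(-.155,.092,.064)]
print(proj(place((*S,SY),B),i).round(1))
manip.goto((.5,.3,.28),down(-.03)); i=camera_info("wrist");np.save("k1.npy",i,allow_pickle=True)
cv2.imwrite("pics/k1.png",camera("wrist"));
print(manip.read_time_s())
E
```

```text
[-2.64745397  0.07294473 10.89560633]
[[347.7 122. ]
 [340.4 224.7]
 [164.7 121.9]
 [171.8 224.5]]
39.575
```

View pics/k0.png

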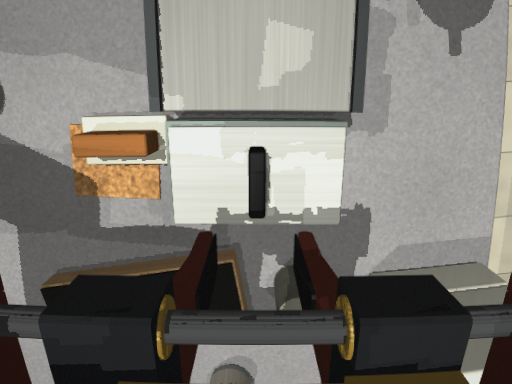

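View pics/k1.png

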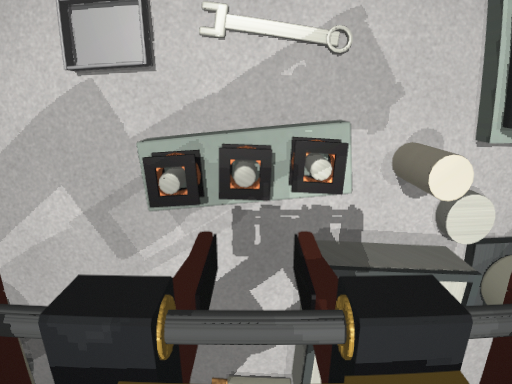

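```bash
python3 - <<'E'
from h import *
i=np.load("k1.npy",allow_pickle=True).item()
L=[(-.028,.028,.076),(.028,.028,.076),(.028,-.028,.076),(-.028,-.028,.076)]
for c in ([(144,154),(197,151),(200,203),(149,206)],[(220,146),(271,145),(271,198),(221,199)],[(293,140),(347,140),(345,193),(291,190)]): print(fit(L,c,i,0))
print(ray([(169,183),(245,176),(321,169)],.086,i))
from plant import manip
for y in (1.5,-1.64):
  for p in [(.57,.3),(.41,.29),(.55,-.287),(.405,-.3)]: print(y,p,manip.solve_ik((*p,.06),down(y)),manip.solve_ik((*p,.17),down(y+.15)) is not None)
E
```

```text
(array([0.41165615, 0.29566664, 0.00196865]), np.float64(0.8124708197531428))
(array([ 0.49100055,  0.30019978, -0.02017803]), np.float64(0.9448066341748758))
(array([ 0.56927014,  0.30468183, -0.03641496]), np.float64(1.0508478475783203))
[[0.41022868 0.29369643 0.086     ]
 [0.49044283 0.29863345 0.086     ]
 [0.56945895 0.30370633 0.086     ]]
1.5 (0.57, 0.3) [ 4.66002269e-01  6.73037694e-01  1.67071411e+00 -4.44089210e-16
  7.97840846e-01 -1.03399773e+00] True
1.5 (0.41, 0.29) [ 5.91921705e-01  5.28644109e-01  1.99436046e+00 -4.44089210e-16
  6.18588089e-01 -9.08078295e-01] True
1.5 (0.55, -0.287) [-5.00132442e-01  6.47344838e-01  1.72733590e+00 -4.44089210e-16
  7.66911913e-01 -2.00013244e+00] True
1.5 (0.405, -0.3) [-6.61161685e-01  5.30358406e-01  1.99041503e+00 -4.44089210e-16
  6.20819217e-01 -2.16116169e+00] True
-1.64 (0.57, 0.3) [ 4.66002269e-01  6.73037694e-01  1.67071411e+00 -4.44089210e-16
  7.97840846e-01  2.10600227e+00] True
-1.64 (0.41, 0.29) [ 5.91921705e-01  5.28644109e-01  1.99436046e+00 -4.44089210e-16
  6.18588089e-01  2.23192171e+00] True
-1.64 (0.55, -0.287) [-5.00132442e-01  6.47344838e-01  1.72733590e+00 -4.44089210e-16
  7.66911913e-01  1.13986756e+00] True
-1.64 (0.405, -0.3) [-6.61161685e-01  5.30358406e-01  1.99041503e+00 -4.44089210e-16
  6.20819217e-01  9.78838315e-01] True
```

```bash
cat > coil.py <<'E'
from h import *
from plant import manip,camera,camera_info
def pick(x,y,yaw,n):
    R=down(yaw+np.pi/2)
    manip.goto((x,y,.16),R); manip.grip(.085)
    manip.move_l((x,y,.11),vel=.15); manip.move_l((x,y,.064),vel=.06)
    print("desc",manip.read_force().round(1))
    manip.grip(0,45); print("gap",manip.read_finger_gap(),manip.read_force().round(1))
    manip.move_l((x,y,.095),vel=.05); print(manip.read_force().round(1))
    manip.move_l((x,y,.19),vel=.12)
    print("gap",manip.read_finger_gap(),manip.read_force().round(1),manip.read_time_s())
    cv2.imwrite(f"pics/{n}.png",camera("wrist"))
E
python3 - <<'E'
from coil import *
pick(.5693,.3025,-.053,"l1")
E
```

```text
desc [-0.1  0.3 -0.5]
gap 0.05577009537611665 [0.3 0.1 1.5]
[-0.7 -0.2 -1.5]
gap 0.0557337281684435 [-0.1  0.  -0.9] 45.5167
```

View pics/l1.png

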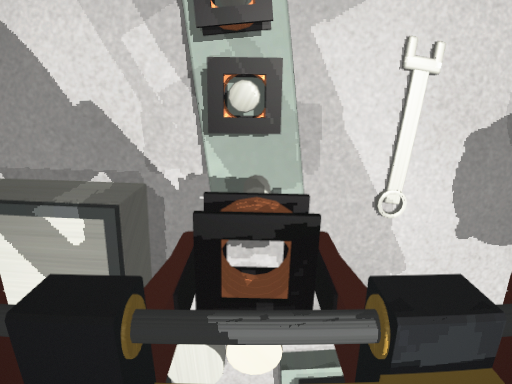

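```bash
cat >> coil.py <<'E'
SH=np.array([.480,-.2915]);SHY=.076
def shp(x,y,z):
    c,s=np.cos(SHY),np.sin(SHY); return (SH[0]+c*x-s*y,SH[1]+s*x+c*y,z)
def put(x,n):
    f0=manip.read_force()[2]
    manip.move_l(shp(x,0,.075),vel=.12)
    z=.069
    while z>.0595:
        manip.move_l(shp(x,0,z),vel=.03); f=manip.read_force()[2]
        if f-f0>1.5: break
        z-=.001
    print("put",z,f0,f,manip.read_finger_gap())
    manip.grip(.08); manip.move_l(shp(x,0,.19),vel=.2)
    cv2.imwrite(f"pics/{n}.png",camera("wrist")); print(manip.read_time_s())
E
python3 - <<'E'
from coil import *
manip.goto(shp(.075,0,.19),down(SHY+np.pi/2))
print(manip.read_finger_gap())
i=camera_info("wrist");cv2.imwrite("pics/l2.png",camera("wrist"));cv2.imwrite("pics/l3.png",camera("side"))
print(proj(place((*SH,SHY),[(.13,.055,.04),(.13,-.055,.04),(-.13,-.055,.04),(-.13,.055,.04)]),i).round(1))
E
```

```text
0.0558821631041632
[[311.3 240.3]
 [197.  240.2]
 [185.3 -64.5]
 [323.4 -64.4]]
```

View pics/l2.png

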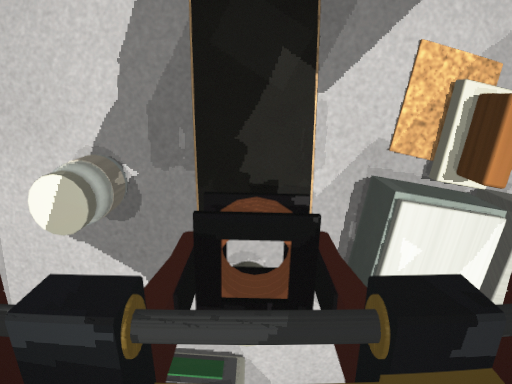

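View pics/l3.png

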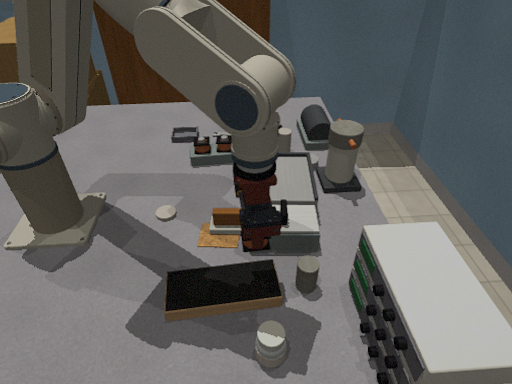

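```bash
python3 - <<'E'
from coil import *
put(.075,"m1")
pick(.4913,.2973,-.047,"m2")
manip.goto(shp(0,0,.19),down(SHY+np.pi/2))
i=camera_info("wrist");cv2.imwrite("pics/m3.png",camera("wrist"))
put(0,"m4")
E
python3 -c "
import cv2,numpy as np
I=[cv2.resize(cv2.imread(f'pics/m{k}.png'),(400,300)) for k in (1,2,3,4)]
cv2.imwrite('pics/m5.png',np.vstack([np.hstack(I[:2]),np.hstack(I[2:])]))"
```

```text
put 0.064 -1.6163544381936341 1.647174798364659 0.05583180525747751
51.9
desc [0.1 1.1 0.6]
gap 0.05559351944349834 [-0.3  0.3  2.4]
[ 0.  -0.3 -1.7]
gap 0.05563302494505638 [-0.1  0.1 -1.7] 58.0083
put 0.064 -1.4247475760720805 1.0925783875223942 0.05580140946445922
64.35
```

View pics/m5.png

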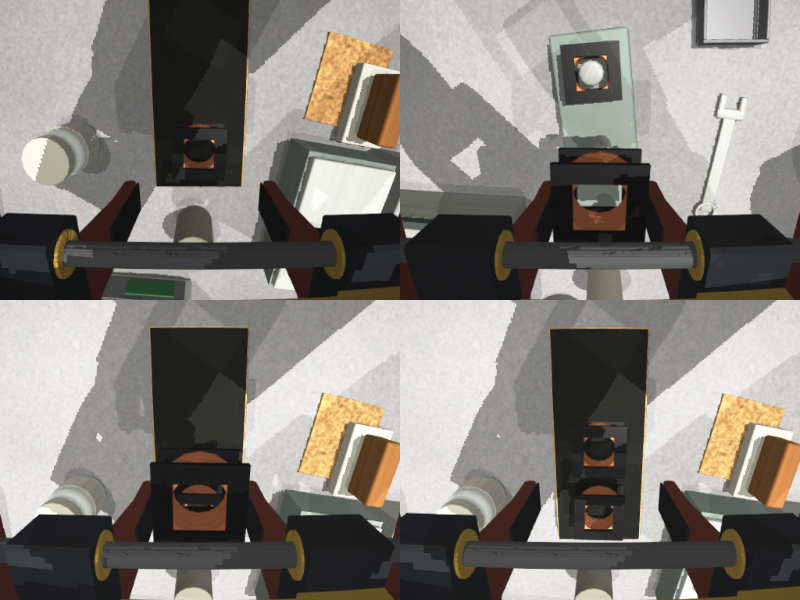

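```bash
python3 - <<'E'
from coil import *
pick(.412,.2925,-.03,"n2")
manip.goto(shp(-.075,0,.19),down(SHY+np.pi/2))
put(-.075,"n4")
manip.goto((.47,-.07,.25),down(0))
i=camera_info("wrist");np.save("n5.npy",i,allow_pickle=True);cv2.imwrite("pics/n5.png",camera("wrist"));cv2.imwrite("pics/n6.png",camera("side"))
print(manip.read_time_s())
E
python3 -c "
import cv2,numpy as np
I=[cv2.resize(cv2.imread(f'pics/n{k}.png'),(400,300)) for k in (2,4)]
cv2.imwrite('pics/n7.png',np.hstack(I))"
```

```text
desc [ 1.1 -0.4 -0.4]
gap 0.05633932967857698 [ 1.  -1.   2.3]
[-0.1 -0.5 -2.2]
gap 0.0560805070089775 [-0.1 -0.2 -1.9] 70.4583
put 0.064 -1.6522634839102366 2.2321064421881727 0.056416787198583784
76.7417
78.6833
```

View pics/n7.png

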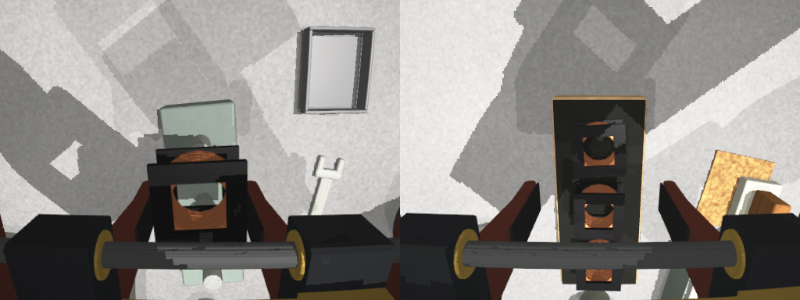

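View pics/n5.png

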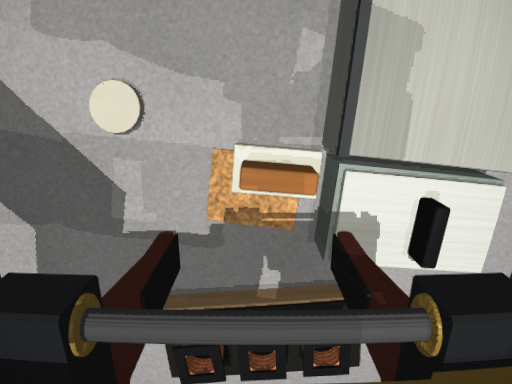

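View pics/n6.png

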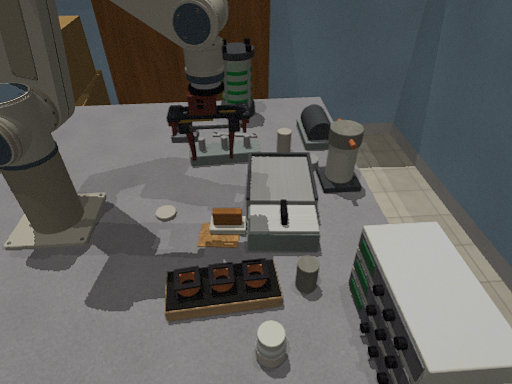

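```bash
python3 - <<'E'
from h import *
i=np.load("n5.npy",allow_pickle=True).item()
p,e=fit([(.012,.04,.068),(.012,-.04,.068),(-.012,-.04,.068),(-.012,.04,.068)],[(240,160),(319,171),(316,194),(240,189)],i,1.5);print(p,e)
p2,e=fit([(.028,.05,.022),(.028,-.05,.022),(-.028,.05,.022)],[(235,144),(323,152),(232,192)],i,1.5);print(p2,e)
q,e=fit([(.045,-.055,.004),(-.045,-.055,.004),(-.045,.055,.004),(.045,.055,.004)],[(303,157),(295,228),(208,220),(214,149)],i,1.47);print("pad",q,e)
E
```

```text
[ 0.49408517 -0.07099046  1.47224145] 1.6009542733480577
[ 0.49492817 -0.07432879  1.48529638] 0.4011646571246735
pad [ 0.47001107 -0.09956182  1.4770675 ] 1.0870998772763267
```

```bash
python3 - <<'E'
from h import *
from plant import manip,camera,camera_info
x,y,w=.4945,-.0725,1.478
manip.goto((x,y,.15),down(w)); manip.grip(.06)
manip.move_l((x,y,.09)); manip.move_l((x,y,.048),vel=.06); print(manip.read_force())
manip.grip(0,60); print(manip.read_finger_gap())
manip.move_l((x,y,.075),vel=.08); print(manip.read_force())
px,py=.4695,-.1008
manip.move_l((px,py,.075),down(1.47),vel=.08)
f0=manip.read_force()[2]; z=.052
while z>.044:
    manip.move_l((px,py,z),vel=.03); f=manip.read_force()[2]
    if f-f0>2: break
    z-=.001
print(z,f0,f,manip.read_finger_gap())
manip.grip(.06); manip.move_l((px,py,.16),vel=.2)
manip.goto((.3,.4,.3),down(0))
cv2.imwrite("pics/o1.png",camera("side"));cv2.imwrite("pics/o2.png",camera("top"))
print(manip.read_time_s())
t=cv2.imread("pics/o2.png")
cv2.imwrite("pics/o3.png",cv2.resize(t[110:265,185:385],None,fx=4,fy=3.8,interpolation=cv2.INTER_CUBIC)[:590])
E
```

```text
[-0.18228212  0.11819202  0.67234456]
0.023507209278193855
[-0.06485384 -0.62365755 -1.32695384]
0.047999999999999994 -3.351002316439959 -0.9907179969338035 0.02367577827096038
89.3917
```

View pics/o1.png

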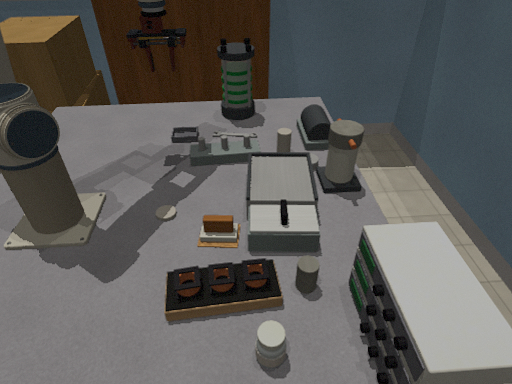

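View pics/o3.png

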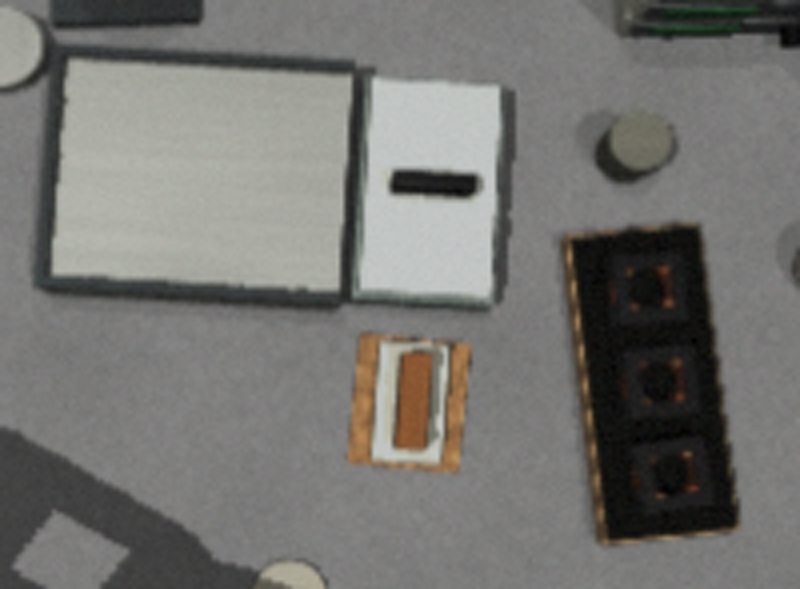

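```bash
python3 - <<'E'
from h import *
from plant import manip,camera_info
i=camera_info("top")
b=lambda a:np.c_[185+(np.array(a)[:,0]+.5)/4-.5,110+(np.array(a)[:,1]+.5)/3.8-.5]
p,e=fit([(.051,-.088,.074),(-.051,-.088,.074),(-.051,.088,.074),(.051,.088,.074)],b([(373,78),(501,86),(490,302),(357,295)]),i,1.48)
print(p,e,"target top-cam",(.6503-.1*np.cos(1.482),-.0217-.1*np.sin(1.482)))
print("coil holes",ray(b([(655,288),(660,382),(670,475)]),.076,i))
manip.hand_in()
E
```

```text
[ 0.64038287 -0.12008806  1.47729068] 0.34611928862973085 target top-cam (np.float64(0.6414320317240113), np.float64(-0.1213060195904648))
coil holes [[ 0.55467677 -0.29052063  0.076     ]
 [ 0.47833891 -0.2909764   0.076     ]
 [ 0.40322228 -0.295481    0.076     ]]
the job is handed in; nothing more can be done
```

The job is done and handed in at about 89 s of the 208 s. No verdict was reported, so this rests on my own checks.

- **Chips:** I found four chips and wiped them into the sample box with the scraper in two passes. The last look before the lid went on showed all four inside the box and the deck clear.
- **Lid:** It went on after the chips were in. It met the seal at tool height 0.097 m and stopped hard at 0.0911 m. That is close to the full 6 mm of seal travel, with a final push of about 48 N. The last overhead picture puts it about 2 mm off the box centre and under 0.01 rad out of square.
- **Coils:** All three stand flat in a row on the rubber top, spaced about 75 mm apart and close to the block's centreline.
- **Scraper:** It was knocked aside by about 25 mm each way while I was placing the lid. I picked it up again and re-centred it, and the last pictures show it upright and square on the cork pad.
- **Bystanders:** The cores, jar and wrench show no movement in the pictures.

**Disagreement:** the top and wrist cameras differed by 2–6 mm in places, mostly along y. I used averages or the same camera for both parts of a fit, and every grasp and placement worked. No check failed.

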